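# Register a stencil plate on its scribed line and lock it with the cam

### The arm

A 7-joint arm with a two-finger parallel gripper is mounted at the origin on the work surface. World frame = base frame: x ahead of the robot, y to its left, z up, the work surface at z = 0. Lengths are in m, angles in rad, forces in N, time in s.
With the tool pointing down it reaches from about 0.4 to 0.85 m from the base axis. Payload 10.4 kg.
Tool frame: the origin (TCP) lies at the very end of the fingers, on their centre line; the grasp point (between the pads) lies 19 mm behind it; z points along the fingers, y is the line along which they close (so a half turn about z gives the same grasp; the last joint's range is limited). The gripper opens to 87 mm and grips with 3 to 60 N. Pads are 19 mm wide; open, the fingers measure 117 mm over their backs; the gripper's body (75 mm by 190 mm) begins 51 mm behind the grasp point.
Start: joints at [1.078, 0.332, -0.065, 1.46, 0.022, 1.35, -0.088], TCP at [0.283, -0.557, 0.223] pointing down, gripper open.
Joint ranges: [-2.6, 2.6], [-0.5, 2.12], [-1.47, 1.34], [0.16, 2.42], [-1.27, 4.41], [0.06, 2.06], [-2.6, 2.6]. Speed limits (rad/s): [2.22, 2.22, 2.79, 2.79, 3.14, 3.14, 3.14].

### API

Orientations are given as a unit quaternion [x, y, z, w].
In Python, from bench import * gives the robot as it stands.
- The arm moves only by the tool step_arm, never from a script. Its arguments are lists of equal length, an entry for each row: "delta_pos": the shift along the world's x, y, z in units of 25 mm (1.0 is 25 mm), a list of three; "turn": the turn about the world's z in units of 0.12 rad (1.0 is 0.12 rad). In form: {"delta_pos": [[tx, ty, tz], ...], "turn": [turn, ...]}. A call has 1 to 12 rows; each row shifts and turns the commanded pose from where the row before left it; what a row does not reach is not made up. A row lasts 1/10 s, in which the tool goes at most 50 mm and 8.59 degrees, less where a joint would pass 70% of its speed; a pose out of reach is approached as far as the arm can. A call with a number of a shift or a turn outside -1 to 1 is refused whole. A call with a gripper value outside its range is refused whole. "grip" is the closure, from 0 (fully open) to 1 (shut), set as the call begins (left out, the last holds). The fingers move at their own pace and stop on an object; "newtons" is the grip in N (left out, the last holds). Time passes only in rows, so rows that do not move let the fingers close. It gives the time, the measured TCP pose, the force, the opening and the grip force at its end, in the units of the state.
- read_state(): the state, without advancing time (a new reading comes with each control period).
- camera(name): name is "scene" or "side" or "wrist"; returns a dict with "image" (420x560x3 uint8, red, green, blue), "z_map" (420x560 float32, m along the optical axis (not along the pixel's ray), 0 where there is no reading), "mtx" (3x3 intrinsics, pixels), "view" (4x4, takes a point from world to camera coordinates). Camera axes: x right, y up, looking along -z (the intrinsics and any distortion apply to the point x, -y, -z); pixel columns grow to the right and rows downward; lengths in m; the calibration is good to about 2 mm. A picture is of the moment at which its call begins.
- close_job(): hands the job in; it is judged then, once.
The state is a dict: "time": time; "joint_positions": joint angles; "joint_vel": joint speeds; "joint_torque": joint torques, N m; "ee_pos": TCP position; "eef_rot": TCP orientation; "ft_force": force on the tool from outside, world axes, zero at the start; "torque": the same for the moment, N m; "width": finger opening in m; "grip_force": force on a finger pad.
Only numpy, scipy, OpenCV 4.12 (cv2) and the standard library are available. Lean on these libraries where they do the work, as an engineer would, in place of code of your own. Each camera call takes 0.05 s, during which the arm holds its last target. There are 200 camera calls.

### The job

Get the stencil jig ready for printing: slide the windowed stencil plate along the channel of the plywood board until its leading edge sits right on the scribed line (there is no stop there), keeping it flat in the channel. Then turn the cam disc clockwise through its half turn, all the way, so its hook draws the bolt in and the jaw clamps the plate with its edge still on the line. Leave the jar, roller, tape and cup where they are.

Things in the scene. Friction and masses are not known exactly. Their poses are not given: they have to be found in the camera images.
- board: Fixed plywood printing board, 280 mm (its x) by 440 mm (its y), 18 mm thick; origin under its centre on the table; its yaw varies. A straight channel, open at both ends, runs along its y between the jaw (x = -95 mm when open) and the fence (x = +19.5 mm): 114.5 mm wide.
- fence_face (a point): Top edge, facing the channel, of the fixed aluminium fence at board y = 0. Fence 20 mm wide (towards +x), 400 mm long, standing 14 mm above the board's top (32 mm above the table). Axes as the board's.
- jaw_face (a point): Top edge, facing the channel, of the sliding aluminium jaw at board y = 0. Jaw 20 mm wide, from board y = -130 to +110 mm, as high as the fence. The cam alone moves it: 4.6 mm towards the fence when locked, which pinches the plate. Axes as the board's.
- line (a point): Middle of the scribed line: a dark straight line 3 mm wide across the channel floor (along the board's x), on the board's top 18 mm above the table, at board x = -38 mm, y = +100 mm; a tick on the fence's top continues it. Axes as the board's: the plate is to be slid towards +y.
- plate_center (a point): Centre (half-way up) of the loose grey stencil plate, 110 mm (x) by 140 mm (y) by 12 mm thick, 0.2 to 0.42 kg, three windows right through it, each 70 by 26 to 32 mm. Lies flat in the channel short of the line with 4.5 mm sideways play; moves only while pushed. Straight trailing edge 70 mm towards its -y. Axes along the board's.
- plate: The stencil plate itself: origin at the middle of its underside, 6 mm below point plate_center.
- plate_edge (a point): Middle of the plate's leading (+y) edge, at its underside; this edge must end on the middle of the line. Axes as the plate's.
- cam_grip (a point): Point on the cam's vertical axis (board x = +92 mm, y = 0), 52 mm above the table: height to grip. Grey disc 64 mm across, top 34 mm above the table, with an upright bar grip on it: 60 mm long (this point's y, turning with the disc), 14 mm wide, top 64 mm above the table. A steel hook rod spirals round the disc to 50 mm radius, 24 to 30 mm above the table.
- cam_mark (a point): White mark at the +y end of the bar grip's top, 28 mm from the cam's axis, 64 mm above the table. Points along the board's +y when open, -y when locked.
- camdisc (a joint): Turn of the cam disc (rad): 0 = open, grows clockwise seen from above to 3.14 = locked, at its end stop. Starts between 0 and 0.4. Stiff (about 0.12 N m, a little more as the jaw bites); stays where it is left.
- jar_mid (a point): Bystander: paint jar, 52 mm across, 62 mm high, standing on the board's +x +y corner; point at its mid-height.
- roller_mid (a point): Bystander: white foam roller head with a black stub, 36 by 85 mm, 30 mm high, lying on the board's +x -y corner; point half-way up.
- tape: Bystander: roll of tape lying on the table to the robot's right, 90 mm across, 25 mm high; origin under its centre.
- cup: Bystander: cup on the table to the robot's left, 80 mm across, 90 mm high; origin under its centre.
Mind the look-alikes: they are no part of the job. Of the things that look like the plate, the smallest one is meant.

How it is judged:
By the outcome, as a careful person would: the job done as asked, in the order asked, and still so for the second after the job is handed in, with the robot touching nothing.
It also fails if it takes over 72 s, if anything falls off the work surface, if the arm or the gripper's body presses on something with over 40 N, if the wrist force passes 120 N, or if a joint passes its speed limit or range.

## Working session

There is one attempt and no reset: what is moved stays moved. The work goes in short steps, Python scripts to look and compute and a tool call to move; the robot and the scene stay as the last step left them, time stands still between calls to the robot, and variables do not carry over. Pictures are saved under pics/ and viewed, at most 10 in all, crops included, and the job is handed in when it is done.

Besides the shell and the picture viewer there is one more tool, called after "Emit:" as name(argument=value, ...), one argument or row to a line, values as JSON. step_arm: Moves the arm, as the interface text tells. Shifts and turns lie within -1 to 1; 1 stands for 25 mm of shift or 0.12 rad of turn. Its arguments: {"type":"object","properties":{"delta_pos":{"type":"array"},"turn":{"type":"array"},"grip":{"type":"number"},"newtons":{"type":"number"}},"required":["delta_pos","turn"]}

```bash
mkdir -p pics; cat > h.py <<'E'
from bench import *
import numpy as np, cv2
def snap(n,f):
    c=camera(n); cv2.imwrite(f"pics/{f}.png",cv2.cvtColor(c["image"],cv2.COLOR_RGB2BGR)); np.savez(f"pics/{f}.npz",**c); return c
def ray(c,u,v):
    R=c["view"][:3,:3];t=c["view"][:3,3];K=c["mtx"]
    d=np.array([(u-K[0,2])/K[0,0],-(v-K[1,2])/K[1,1],-1.]);return -R.T@t,R.T@d
def atz(c,u,v,z):
    o,d=ray(c,u,v);return o+d*(z-o[2])/d[2]
def dep(c,u,v):
    o,d=ray(c,u,v);return o+d*c["z_map"][int(round(v)),int(round(u))]
def pix(c,p):
    q=c["view"][:3,:3]@p+c["view"][:3,3];K=c["mtx"];return K[0,2]+K[0,0]*q[0]/-q[2],K[1,2]-K[1,1]*q[1]/-q[2]
E
python3 - <<'E'
from h import *
a=snap("scene","s0");b=snap("side","d0")
im=np.hstack([cv2.imread("pics/s0.png"),cv2.imread("pics/d0.png")])
for c in(a,b):print(c["mtx"],c["view"])
s=read_state();print(s["time"],s["ee_pos"],s["eef_rot"],s["ft_force"])
E
```

```text
[[415.29503159   0.         274.88384653]
 [  0.         415.29503159 216.28016808]
 [  0.           0.           1.        ]] [[ 0.79417376  0.60765435  0.00664997 -0.38944305]
 [-0.47466373  0.61345444  0.63116399  0.19443054]
 [ 0.37945009 -0.50441038  0.77562091 -1.64609715]
 [ 0.          0.          0.          1.        ]]
[[519.52974923   0.         274.11190141]
 [  0.         519.52974923 218.22702505]
 [  0.           0.           1.        ]] [[ 8.84403614e-01 -4.66722577e-01  5.31992220e-04 -4.26334513e-01]
 [ 2.55912957e-01  4.85888084e-01  8.35716057e-01 -1.79570154e-01]
 [-3.90306040e-01 -7.38974158e-01  5.49161533e-01 -1.27804440e+00]
 [ 0.00000000e+00  0.00000000e+00  0.00000000e+00  1.00000000e+00]]
0.1 [ 0.28281076 -0.5569729   0.22186213] [ 9.72531713e-01  2.32769613e-01 -1.56638631e-04 -5.91658864e-04] [-0.61708193  0.71657031  0.24151787]
```

View pics/s0.png

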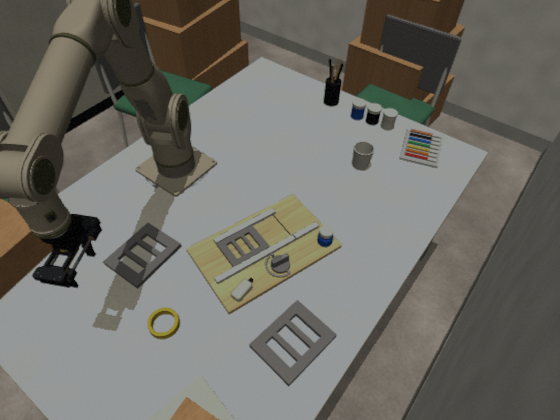

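View pics/d0.png

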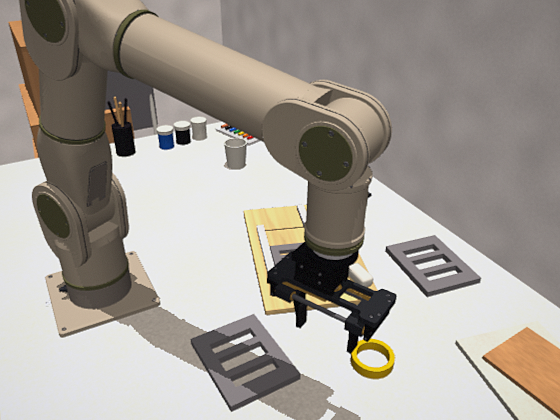

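Three look-alikes can be seen in the scene view. There is a plate on the table at (142,254), a plate on the table at (293,341), and a smaller one in the board's channel at (242,242). I choose the channel one because it is the smallest. The cam is at (280,263), the line near (290,232), the jar at (326,237), the roller at (243,290), the tape at (163,322) and the cup at (363,156). I'll check the choice in a close crop.

```bash
python3 - <<'E'
from h import *
im=cv2.imread("pics/s0.png")[190:310,185:345]
cv2.imwrite("pics/c0.png",cv2.resize(im,None,fx=5,fy=5,interpolation=cv2.INTER_CUBIC))
c=dict(np.load("pics/s0.npz"))
for n,u,v in[("plate",230,240),("tbl1",125,250),("tbl2",275,335),("cam",280,263),("fence",260,255),("board",290,280)]:print(n,dep(c,u,v).round(4))
E
```

```text
plate [ 0.4171 -0.1518  0.0274]
tbl1 [ 0.1615 -0.3887  0.0139]
tbl2 [ 0.7365 -0.3213  0.0192]
cam [ 0.6112 -0.1318  0.0458]
fence [ 0.5368 -0.1404  0.0334]
board [ 6.578e-01 -1.393e-01 -4.000e-04]
```

View pics/c0.png

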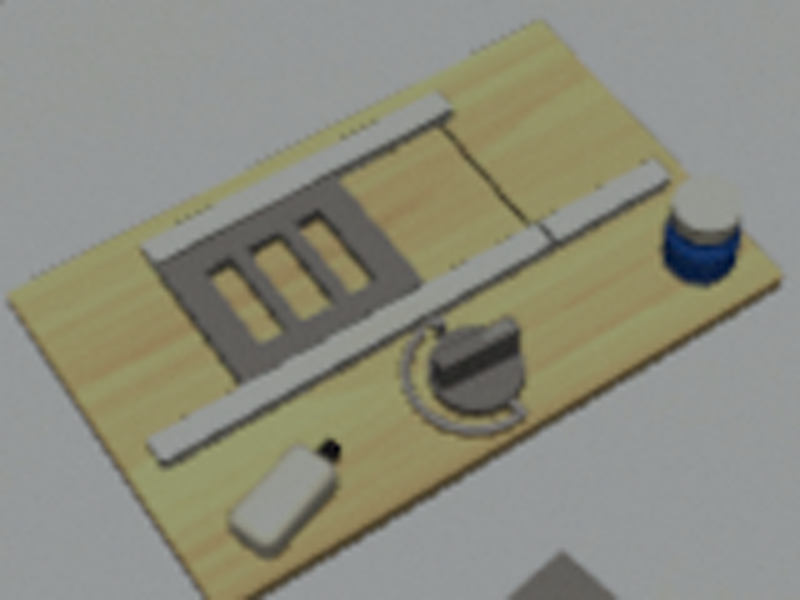

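The crop shows the small three-window plate in the channel, between the jaw at top-left and the fence. The line and its tick are to the plate's upper right, at crop (545,232), and the white mark on the bar looks to be at its upper-right end. Next I'll fit the board's pose.

```bash
cat >> h.py <<'E'
from scipy.optimize import least_squares
def board(q,b):
    c,s=np.cos(q[2]),np.sin(q[2]);return np.array([q[0]+c*b[0]-s*b[1],q[1]+s*b[0]+c*b[1],b[2]])
def fit(obs): # list of (cam,u,v,boardpt)
    f=lambda q:np.concatenate([np.subtract(pix(c,board(q,np.array(b))),(u,v)) for c,u,v,b in obs])
    r=least_squares(f,[.5,-.1,0],loss="soft_l1");return r.x,r.fun.reshape(-1,2)
E
python3 - <<'E'
from h import *
c=dict(np.load("pics/s0.npz"))
P=[(10,298,(-.14,-.22,.018)),(545,20,(-.14,.22,.018)),(782,280,(.14,.22,.018)),(145,242,(-.115,-.13,.032)),(452,112,(-.095,.11,.032)),(150,442,(.0195,-.2,.032)),(668,180,(.0395,.2,.032)),(543,228,(.0195,.1,.032)),(445,127,(-.095,.1,.018))]
q,r=fit([(c,185+x/5-.4,190+y/5-.4,b) for x,y,b in P]);print(q,r.round(1))
for n,x,y,z in[("lead jaw",335,178,.03),("lead fence",420,285,.03),("trail jaw",160,265,.03),("trail fence",240,382,.032)]:
    p=atz(c,185+x/5-.4,190+y/5-.4,z);d=p[:2]-q[:2];k,s=np.cos(q[2]),np.sin(q[2]);print(n,p.round(3),(k*d[0]+s*d[1]).round(4),(-s*d[0]+k*d[1]).round(4))
for n,b in[("cam",(.092,0,.052)),("line",(-.038,.1,.018))]:print(n,board(q,b))
s=read_state();R=__import__('scipy.spatial.transform',fromlist=['Rotation']).Rotation.from_quat(s["eef_rot"]).as_matrix();print(R.round(3))
E
```

```text
[ 0.52183132 -0.09778349 -0.31946355] [[-0.6 -0.6]
 [-0.2  0.1]
 [ 1.4 -0.5]
 [-0.5  0.9]
 [ 0.8 -0.2]
 [-0.3  0.1]
 [ 1.3 -0.1]
 [-0.7 -0.4]
 [-0.2  0.6]]
lead jaw [ 0.436 -0.061  0.03 ] -0.0934 0.0083
lead fence [ 0.537 -0.095  0.03 ] 0.0137 0.007
trail jaw [ 0.39  -0.188  0.03 ] -0.0964 -0.1272
trail fence [ 0.494 -0.226  0.032] 0.0133 -0.1303
cam [ 0.60917649 -0.12667676  0.052     ]
line [0.51715969 0.00909109 0.018     ]
[[ 0.892  0.453 -0.001]
 [ 0.453 -0.892  0.001]
 [-0.    -0.001 -1.   ]]
```

Emit:
step_arm(
  delta_pos=[
    [0.5,1,0],
    [0.5,1,0],
    [0.5,1,0],
    [0.5,1,0],
    [0.5,1,0],
    [0.5,1,0],
    [0.5,1,0],
    [0.5,1,0],
    [0.5,1,0],
    [0.5,1,0],
    [0.5,1,0],
    [0.5,1,0],
  ],
  turn=[0.54,0.54,0.54,0.54,0.54,0.54,0.54,0.54,0.54,0.54,0.54,0.54],
  grip=0.5,
)

```text
time: 1.3
ee_pos: [0.4339, -0.2552, 0.2226]
eef_rot: [0.81, 0.586, 0.0, 0.0]
ft_force: [-0.9, -1.3, -0.7]
width: 0.0433
grip_force: 0.0
```

Emit:
step_arm(
  delta_pos=[
    [0,0,0],
    [0,0,0],
    [0,0,0],
  ],
  turn=[0,0,0],
)

```text
time: 1.6
ee_pos: [0.4328, -0.2578, 0.2225]
eef_rot: [0.812, 0.584, -0.0, 0.0]
ft_force: [-0.2, 0.3, 0.2]
width: 0.0433
grip_force: 0.0
```

```bash
python3 - <<'E'
from h import *
snap("wrist","w1");s=read_state();print(s)
E
```

```text
{'time': 1.65, 'joint_positions': array([ 0.7973834 ,  0.08673479, -0.36869839,  1.75861268,  0.03251175,
        1.30240082,  0.09673195]), 'joint_vel': array([ 3.28827215e-03, -2.55111768e-04,  2.56685367e-03, -7.46072973e-04,
       -7.01900504e-05, -1.09322230e-04, -6.98394363e-04]), 'joint_torque': array([-5.59873469e-01, -4.31134558e+01, -1.43057037e+00, -3.85349858e+01,
       -8.87974421e-02,  4.48280596e-02,  2.23549439e-03]), 'ee_pos': array([ 0.43265   , -0.25793799,  0.2224502 ]), 'eef_rot': array([ 8.12070368e-01,  5.83559510e-01, -1.06966402e-04, -6.44332662e-05]), 'ft_force': array([-0.85947362,  0.02355993,  0.19217559]), 'torque': array([ 0.03059267, -0.03088439,  0.00633875]), 'grip_force': 0.0, 'width': 0.04315266515594383}
```

View pics/w1.png

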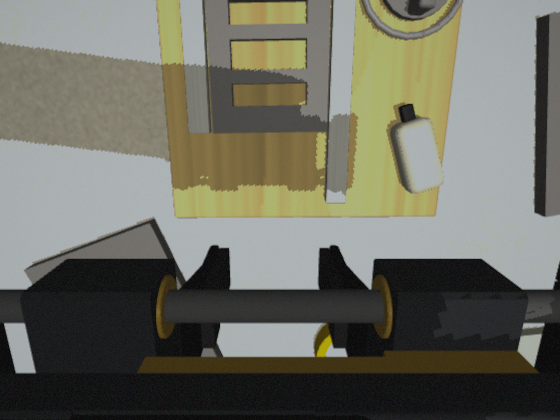

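The wrist view shows the plate's trailing edge from (209,132) to (328,131), the board's -y corners at (175,217) and (436,216), and the fence end at (326–346,203). The roller is clear at (417,155). I'll refine the fit with these points.

```bash
python3 - <<'E'
from h import *
s0=dict(np.load("pics/s0.npz"));c=dict(np.load("pics/w1.npz"))
P=[(10,298,(-.14,-.22,.018)),(545,20,(-.14,.22,.018)),(782,280,(.14,.22,.018)),(145,242,(-.115,-.13,.032)),(452,112,(-.095,.11,.032)),(150,442,(.0195,-.2,.032)),(668,180,(.0395,.2,.032)),(543,228,(.0195,.1,.032)),(445,127,(-.095,.1,.018))]
W=[(174.5,216.5,(-.14,-.22,.018)),(436,216,(.14,-.22,.018)),(326,203,(.0195,-.2,.032)),(346,203,(.0395,-.2,.032))]
o1=[(s0,185+x/5-.4,190+y/5-.4,b) for x,y,b in P];o2=[(c,u,v,b) for u,v,b in W]
q1,_=fit(o1);q2,r2=fit(o2);q,_=fit(o1+o2);print(q1,q2,r2.round(1),q)
for u,v in[(209,132),(328,131)]:
    p=atz(c,u,v,.03);d=p[:2]-q[:2];k,s=np.cos(q[2]),np.sin(q[2]);print(p.round(4),(k*d[0]+s*d[1]).round(4),(-s*d[0]+k*d[1]).round(4),dep(c,u,v-5))
p=board(q,(-.038,-.16,.0205))
print("target",p,(p-read_state()["ee_pos"])/.025, "yaw",q[2], "cur",np.arctan2(2*.8121*.5836,.5836**2-.8121**2))
E
```

```text
[ 0.52183132 -0.09778349 -0.31946355] [ 0.52339782 -0.09712017 -0.32305542] [[-0.4  0.5]
 [ 0.5  1. ]
 [ 0.1 -0.6]
 [-0.1 -0.6]] [ 0.52242461 -0.09709694 -0.31892798]
[ 0.391  -0.1899  0.03  ] -0.0957 -0.1294 [ 0.39253698 -0.18554952  0.02923197]
[ 0.5001 -0.2255  0.03  ] 0.0191 -0.1289 [ 0.50124653 -0.22080233  0.0315575 ]
target [ 0.43617306 -0.23711362  0.0205    ] [ 0.14092256  0.83297479 -8.07800793] yaw -0.3189279831474168 cur 1.8953513141983733
```

Emit:
step_arm(
  delta_pos=[
    [0.14,0.83,0],
    [0,0,-1],
    [0,0,-1],
    [0,0,-1],
    [0,0,-1],
    [0,0,-1],
    [0,0,-1],
    [0,0,-1],
    [0,0,-0.6],
    [0,0,-0.4],
    [0,0,0],
    [0,0,0],
  ],
  turn=[0.05,0,0,0,0,0,0,0,0,0,0,0],
)

```text
time: 2.85
ee_pos: [0.4367, -0.237, 0.0231]
eef_rot: [0.81, 0.586, 0.0, 0.0]
ft_force: [-0.1, -0.3, 0.6]
width: 0.0434
grip_force: 0.0
```

Emit:
step_arm(
  delta_pos=[
    [0.06,0.19,-0.05],
    [0.06,0.19,0],
    [0.06,0.19,0],
    [0.06,0.19,0],
    [0.06,0.19,0],
    [0.06,0.19,0],
    [0.06,0.19,0],
    [0.06,0.19,0],
    [0.06,0.19,0],
    [0.06,0.19,0],
    [0.06,0.19,0],
    [0.06,0.19,0],
  ],
  turn=[0,0,0,0,0,0,0,0,0,0,0,0],
)

```text
time: 4.05
ee_pos: [0.4546, -0.1792, 0.0213]
eef_rot: [0.81, 0.586, 0.0, 0.0]
ft_force: [-1.1, -3.5, 3.1]
width: 0.0436
grip_force: 2.0
```

Emit:
step_arm(
  delta_pos=[
    [0.06,0.19,0],
    [0.06,0.19,0],
    [0.06,0.19,0],
    [0.06,0.19,0],
    [0.06,0.19,0],
    [0.06,0.19,0],
    [0.03,0.1,0],
    [0.03,0.1,0],
    [0.03,0.1,0],
    [0,0,0],
    [0,0,0],
    [0,0,0],
  ],
  turn=[0,0,0,0,0,0,0,0,0,0,0,0],
)

```text
time: 5.25
ee_pos: [0.4656, -0.143, 0.0211]
eef_rot: [0.81, 0.587, 0.0, -0.0]
ft_force: [-0.7, 0.6, -0.4]
width: 0.043
grip_force: 0.0
```

```bash
python3 - <<'E'
from h import *
c=snap("wrist","w2");s=read_state();print(s["ee_pos"],s["ft_force"])
q=[.5224,-.0971,-.319]
d=s["ee_pos"][:2]-q[:2];k,sn=np.cos(q[2]),np.sin(q[2]);print(k*d[0]+sn*d[1],-sn*d[0]+k*d[1])
print([np.round(pix(c,board(q,b)),0) for b in[(-.038,.1,.018),(-.095,.1,.018),(.0195,.1,.018)]])
E
```

```text
[ 0.46557251 -0.14302059  0.02110347] [ 0.16033597 -0.30762229 -1.50936583]
-0.039559028820586734 -0.06142595492808539
[array([ 276., -128.]), array([ 124., -128.]), array([ 429., -127.])]
```

View pics/w2.png

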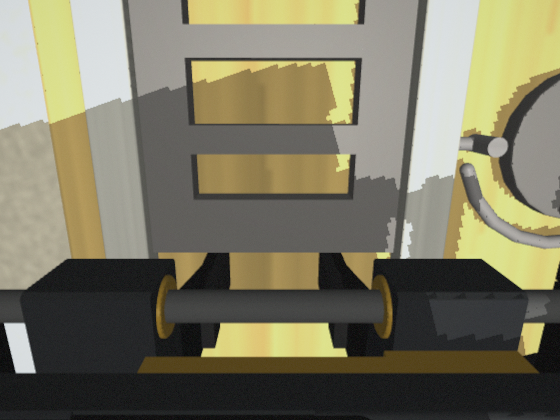

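The wrist view shows the plate lying flat and square, with its trailing edge at about row 252. The line is out of this view, so I'll use the scene camera.

```bash
python3 - <<'E'
from h import *
snap("scene","s2");snap("side","d2")
im=[cv2.imread(f"pics/{n}.png") for n in("s2","d2")]
q=[.5224,-.0971,-.319]
o=[]
for n,m in zip(("s2","d2"),im):
    c=dict(np.load(f"pics/{n}.npz"));u,v=map(int,pix(c,board(q,(-.038,.09,.02))));print(n,u-40,v-40)
    o.append(cv2.resize(m[v-40:v+40,u-40:u+40],(400,400),interpolation=cv2.INTER_CUBIC))
cv2.imwrite("pics/c2.png",np.hstack(o))
E
```

```text
s2 240 186
d2 244 189
```

View pics/c2.png

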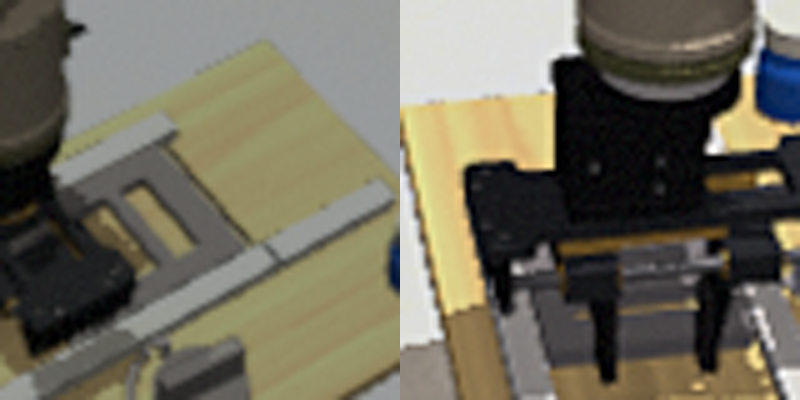

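```bash
python3 - <<'E'
from h import *
c=dict(np.load("pics/s2.npz"));q=[.5224,-.0971,-.319];k,s=np.cos(q[2]),np.sin(q[2])
print(ray(c,0,0)[0])
for x,y,z in[(243,247,.03),(165,150,.03),(200,193,.03),(251,243,.018),(271,248,.032),(280,262,.032)]:
    d=atz(c,240+x/5-.4,186+y/5-.4,z)[:2]-q[:2];print(x,y,(k*d[0]+s*d[1]).round(4),(-s*d[0]+k*d[1]).round(4))
E
```

```text
[ 1.0261863  -0.71293602  1.15661959]
243 247 0.0108 0.0874
165 150 -0.0886 0.0912
200 193 -0.0435 0.0897
251 243 0.004 0.0994
271 248 0.0232 0.1017
280 262 0.036 0.0998
```

Emit:
step_arm(
  delta_pos=[
    [0.028,0.085,0],
    [0.028,0.085,0],
    [0.028,0.085,0],
    [0.028,0.085,0],
    [0,0,0],
    [0,0,0],
    [-0.06,-0.19,0],
    [-0.06,-0.19,0],
    [0,0,0.4],
    [0,0,0.8],
    [0,0,0.9],
    [0,0,0.9],
  ],
  turn=[0,0,0,0,0,0,0,0,0,0,0,0],
)

```text
time: 6.6
ee_pos: [0.4655, -0.1445, 0.0979]
eef_rot: [0.81, 0.586, 0.0, 0.0]
ft_force: [0.0, -0.2, 1.2]
width: 0.0432
grip_force: 0.0
```

Emit:
step_arm(
  delta_pos=[
    [0.2,0.6,0.8],
    [0.2,0.6,0.8],
    [0.2,0.6,0.8],
    [0.2,0.6,0],
    [0.2,0.6,0],
    [0.2,0.6,0],
    [0.2,0.6,0],
    [0,0,0],
    [0,0,0],
    [0,0,0],
  ],
  turn=[0,0,0,0,0,0,0,0,0,0],
)

```text
time: 7.6
ee_pos: [0.5003, -0.0407, 0.1565]
eef_rot: [0.81, 0.586, -0.0, 0.0]
ft_force: [0.7, 1.1, 0.2]
width: 0.0437
grip_force: 0.0
```

```bash
python3 - <<'E'
from h import *
c=snap("wrist","w3");s=read_state();print(s["ee_pos"],s["joint_positions"])
q=[.5224,-.0971,-.319]
print([np.round(pix(c,board(q,b)),0) for b in[(-.038,.1,.018),(-.095,.1,.018),(.0195,.1,.032),(-.038,-.04,.03),(.092,0,.052)]])
u,v=map(int,pix(c,board(q,(-.038,.1,.018))))
cv2.imwrite("pics/w3c.png",cv2.resize(cv2.imread("pics/w3.png")[max(0,v-60):v+60,u-100:u+100],(800,480),interpolation=cv2.INTER_CUBIC));print(u-100,max(0,v-60))
E
```

```text
[ 0.50031209 -0.04065627  0.15646562] [ 0.49233624  0.15185544 -0.54087051  1.84306112  0.0851407   1.16931944
 -0.39559168]
[array([273., 134.]), array([204., 134.]), array([347., 136.]), array([273., 294.]), array([434., 264.])]
173 74
```

View pics/w3c.png

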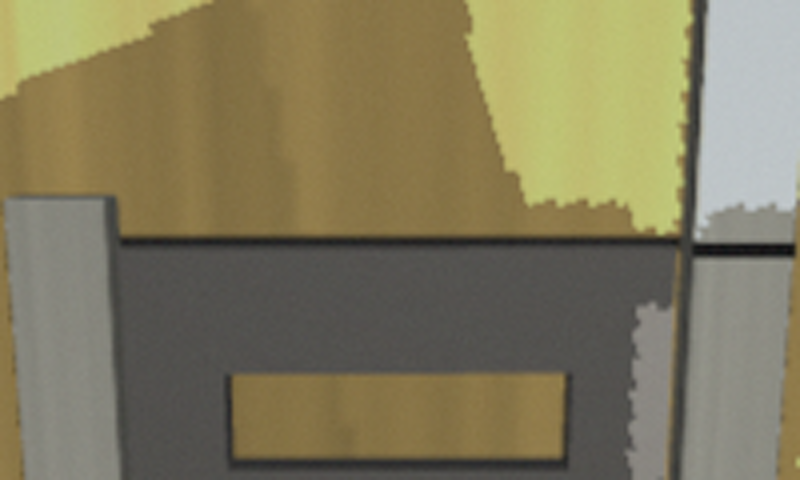

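The crop shows the plate's edge overlapping the line. The line's far edge is at crop row 237, the plate's top edge at row 244, and the tick spans rows 243–257.

```bash
python3 - <<'E'
from h import *
c=dict(np.load("pics/w3.npz"));q=[.5224,-.0971,-.319];k,s=np.cos(q[2]),np.sin(q[2])
print(ray(c,0,0)[0])
g=cv2.cvtColor(c["image"],cv2.COLOR_RGB2GRAY).astype(float)
for u in (215,240,265,290,310): print(u,g[126:146,u].round())
print("tick",g[126:146,356].round())
def by(v,z,u=273):
    d=atz(c,u,v,z)[:2]-q[:2];return (-s*d[0]+k*d[1]).round(4)
for v in(132,133,133.5,134,134.5,135,136,137,138): print(v,by(v,.018),by(v,.03),by(v,.032,356))
E
```

```text
[0.52585318 0.03333393 0.31888854]
215 [115. 114. 115. 115. 114. 115. 100.  60.  33.  51.  73.  81.  80.  81.
  80.  80.  80.  83.  81.  80.]
240 [114. 114. 112. 113. 113. 113.  99.  60.  34.  55.  74.  81.  81.  83.
  80.  84.  84.  81.  81.  81.]
265 [116. 116. 116. 116. 116. 116. 101.  62.  36.  56.  71.  83.  81.  81.
  82.  82.  84.  81.  81.  80.]
290 [118. 117. 118. 119. 120. 119. 104.  62.  32.  59.  79.  83.  82.  81.
  83.  83.  82.  84.  84.  82.]
310 [123. 125. 123. 123. 123. 122. 109.  63.  34.  61.  80.  84.  83.  82.
  82.  83.  81.  82.  83.  83.]
tick [142. 142. 141. 142. 141. 141. 143. 141. 117.  30.  29.  27.  97. 142.
 141. 143. 144. 142. 142. 142.]
132 0.1018 0.1027 0.1029
133 0.101 0.1019 0.1022
133.5 0.1006 0.1015 0.1018
134 0.1002 0.1012 0.1014
134.5 0.0998 0.1008 0.101
135 0.0994 0.1004 0.1006
136 0.0986 0.0996 0.0999
137 0.0977 0.0988 0.0991
138 0.0969 0.0981 0.0983
```

Emit:
step_arm(
  delta_pos=[
    [0.52,-0.81,0],
    [0.52,-0.81,0],
    [0.52,-0.81,0],
    [0.52,-0.81,0],
    [0.52,-0.81,0],
    [0.52,-0.81,0],
    [0.52,-0.81,0],
    [0,0,0],
    [0,0,0],
    [0,0,0],
  ],
  turn=[0,0,0,0,0,0,0,0,0,0],
)

```text
time: 8.65
ee_pos: [0.5911, -0.1806, 0.1563]
eef_rot: [0.81, 0.587, 0.0, -0.0]
ft_force: [-0.5, 0.4, -0.1]
width: 0.0434
grip_force: 0.0
```

```bash
python3 - <<'E'
from h import *
c=snap("wrist","w4");s=read_state();print(s["ee_pos"],s["joint_positions"][6])
q=[.5224,-.0971,-.319]
print([np.round(pix(c,board(q,b)),0) for b in[(.092,0,.064),(.092,.028,.064)]])
u,v=map(int,pix(c,board(q,(.092,0,.064))));u0=max(0,u-80);v0=max(0,v-80)
cv2.imwrite("pics/w4c.png",cv2.resize(cv2.imread("pics/w4.png")[v0:v0+160,u0:u0+160],(560,560),interpolation=cv2.INTER_CUBIC));print(u0,v0)
E
```

```text
[ 0.59120443 -0.18043161  0.15648393] -0.21666587494328302
[array([273., 134.]), array([273.,  91.])]
192 53
```

View pics/w4c.png

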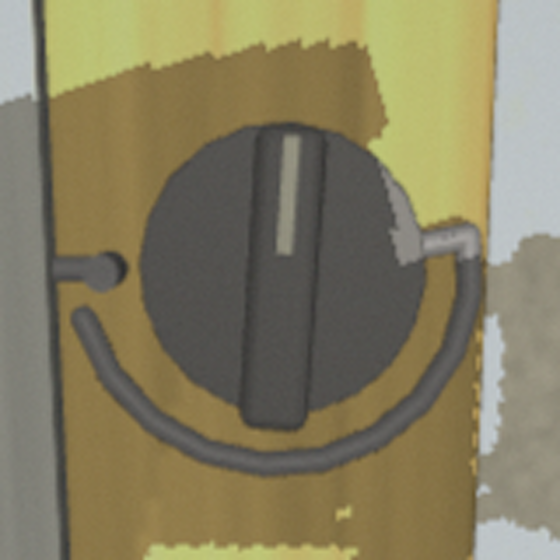

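The bar's centre is at crop (282,275) with the mark at its +y end, and it is tilted about 0.06 rad clockwise. The bolt head is at left (100,270), and the hook opens below it.

```bash
python3 - <<'E'
from h import *
c=dict(np.load("pics/w4.npz"))
for u,v in[(272.4,131.2),(267,140),(250,131)]:print(dep(c,u,v).round(4))
p=atz(c,272.4,131.2,.064);p[2]=.040;print(p,(p-read_state()["ee_pos"])/.025)
E
```

```text
[ 0.6099 -0.1243  0.0646]
[ 0.6044 -0.1288  0.0643]
[ 0.5926 -0.1209  0.0338]
[ 0.60986168 -0.12431703  0.04      ] [ 0.74629007  2.24458294 -4.65935708]
```

Emit:
step_arm(
  delta_pos=[
    [0.25,0.74,0],
    [0.25,0.74,0],
    [0.245,0.73,0],
    [0,0,-0.9],
    [0,0,-0.9],
    [0,0,-0.9],
    [0,0,-0.9],
    [0,0,-0.6],
    [0,0,-0.46],
    [0,0,0],
    [0,0,0],
  ],
  turn=[-0.45,0,0,0,0,0,0,0,0,0,0],
)

```text
time: 9.8
ee_pos: [0.6106, -0.1259, 0.0405]
eef_rot: [0.825, 0.564, 0.0, 0.0]
ft_force: [0.1, 0.2, 0.4]
width: 0.0436
grip_force: 0.0
```

Emit:
step_arm(
  delta_pos=[
    [0,0,0],
    [0,0,0],
    [0,0,0],
    [0,0,0],
    [0,0,0],
    [0,0,0],
  ],
  turn=[0,0,0,0,0,0],
  grip=1,
  newtons=30,
)

```text
time: 10.4
ee_pos: [0.6084, -0.1253, 0.0398]
eef_rot: [0.825, 0.564, -0.001, -0.001]
ft_force: [-9.5, 3.2, 7.9]
width: 0.0136
grip_force: 29.9
```

Emit:
step_arm(
  delta_pos=[
    [-0.06,0.02,0],
    [0,0,0],
    [0,0,0],
    [0,0,0],
    [0,0,0],
  ],
  turn=[-0.3,-0.5,-0.5,-0.5,0],
)

```text
time: 10.9
ee_pos: [0.6086, -0.1254, 0.0399]
eef_rot: [0.882, 0.472, -0.0, 0.0]
ft_force: [-0.7, 0.4, 0.9]
width: 0.0138
grip_force: 29.9
```

```bash
python3 -c "
from bench import *
s=read_state();print(s['joint_positions'],s['ft_force'],s['torque'],s['ee_pos'])"
```

```text
[ 0.43107605  0.51341918 -0.38651048  1.64231392  0.21792164  1.02870746
 -0.61161874] [-0.69298381  0.43620402  0.92887208] [ 0.09130033  0.21724656 -0.08056722] [ 0.60857365 -0.12543326  0.03988109]
```

Emit:
step_arm(
  delta_pos=[
    [0,0,0],
    [0,0,0],
    [0,0,0],
    [0,0,0],
    [0,0,0],
    [0,0,0],
    [0,0,0],
    [0,0,0],
    [0,0,0],
    [0,0,0],
  ],
  turn=[-0.7,-0.7,-0.7,-0.7,-0.7,-0.7,-0.7,-0.7,-0.7,-0.7],
)

```text
time: 11.9
ee_pos: [0.6092, -0.1264, 0.0399]
eef_rot: [0.997, 0.071, 0.001, 0.001]
ft_force: [2.6, -3.7, -2.8]
width: 0.0136
grip_force: 30.0
```

Emit:
step_arm(
  delta_pos=[
    [0,0,0],
    [0,0,0],
    [0,0,0],
    [0,0,0],
    [0,0,0],
    [0,0,0],
    [0,0,0],
    [0,0,0],
    [0,0,0],
    [0,0,0],
    [0,0,0],
    [0,0,0],
  ],
  turn=[-0.7,-0.7,-0.7,-0.7,-0.7,-0.7,-0.7,-0.7,-0.7,-0.7,0,0],
)

```text
time: 13.1
ee_pos: [0.6088, -0.1276, 0.0399]
eef_rot: [0.94, -0.341, 0.001, 0.001]
ft_force: [1.0, -6.1, -1.4]
width: 0.0138
grip_force: 29.9
```

```bash
python3 -c "
from bench import *
s=read_state();print(s['joint_positions'],s['ft_force'],s['torque'],s['ee_pos'])"
```

```text
[ 0.18597753  0.48228522 -0.06861665  1.65666902  0.04023521  1.002936
 -2.16363164] [ 0.955658   -6.10000307 -1.4221367 ] [-0.98771729 -0.38828968 -0.09902785] [ 0.60883156 -0.12761824  0.03987172]
```

Emit:
step_arm(
  delta_pos=[
    [0,0,0],
    [0,0,0],
    [0,0,0],
    [0,0,0],
    [0,0,0.8],
    [0,0,0.8],
    [0,0,0],
    [0,0,0],
    [0,0,0],
    [0,0,0],
    [0,0,0],
    [0,0,0],
  ],
  turn=[0,0,0,0,0,0,0.9,0.9,0.9,0.9,0.9,0.9],
  grip=0.5,
)

```text
time: 14.3
ee_pos: [0.6086, -0.1254, 0.0798]
eef_rot: [1.0, -0.022, -0.0, -0.0]
ft_force: [-0.2, 0.1, 0.3]
width: 0.0437
grip_force: 0.0
```

Emit:
step_arm(
  delta_pos=[
    [0,0,0],
    [0,0,0],
    [0,0,0],
    [0,0,0],
    [0,0,0],
    [0,0,0],
    [0,0,0],
    [0,0,0],
    [0,0,0],
    [0,0,0],
    [0,0,0],
    [0,0,0],
  ],
  turn=[0.9,0.9,0.9,0.9,0.9,0.9,0.9,0.9,0.9,0.9,0.9,0.9],
)

```text
time: 15.5
ee_pos: [0.6086, -0.1254, 0.0798]
eef_rot: [0.81, 0.586, 0.0, -0.0]
ft_force: [-0.1, 0.1, -0.5]
width: 0.0435
grip_force: 0.0
```

Emit:
step_arm(
  delta_pos=[
    [0,0,0],
    [0,0,0],
    [0,0,0],
    [0,0,0],
    [0,0,0],
    [0,0,0],
    [0,0,0],
    [0,0,0],
    [0,0,0],
    [0,0,0],
    [0,0,0],
    [0,0,0],
  ],
  turn=[0.9,0.9,0.9,0.9,0.9,0.9,0.9,0.9,0.9,0.9,0.9,0],
)

```text
time: 16.7
ee_pos: [0.6086, -0.1256, 0.0798]
eef_rot: [0.345, 0.939, 0.0, -0.0]
ft_force: [-0.4, 0.9, 0.6]
width: 0.0432
grip_force: 0.0
```

```bash
python3 - <<'E'
from h import *
s=read_state();x,y=s["eef_rot"][:2];print(s["joint_positions"][6],s["ee_pos"],np.arctan2(y*y-x*x,2*x*y)-np.pi,s["width"])
E
```

```text
0.771402848625477 [ 0.60858637 -0.12557146  0.07976872] -2.2750957517500496 0.04318911895597391
```

Emit:
step_arm(
  delta_pos=[
    [0,-0.08,-0.8],
    [0,0,-0.8],
    [0,0,0],
  ],
  turn=[0,0,0],
)

```text
time: 17.0
ee_pos: [0.6068, -0.1274, 0.0373]
eef_rot: [0.347, 0.938, -0.0, -0.002]
ft_force: [-1.0, -1.3, -0.3]
width: 0.0436
grip_force: 0.0
```

Emit:
step_arm(
  delta_pos=[
    [0,0,0],
    [0,0,0],
    [0,0,0],
    [0,0,0],
    [0,0,0],
  ],
  turn=[0,0,0,0,0],
  grip=1,
  newtons=40,
)

```text
time: 17.5
ee_pos: [0.6089, -0.1277, 0.0404]
eef_rot: [0.346, 0.938, 0.0, 0.0]
ft_force: [-0.8, 1.0, 2.5]
width: 0.0136
grip_force: 40.0
```

Emit:
step_arm(
  delta_pos=[
    [0,0,0],
    [0,0,0],
    [0,0,0],
    [0,0,0],
    [0,0,0],
    [0,0,0],
    [0,0,0],
    [0,0,0],
    [0,0,0],
    [0,0,0],
    [0,0,0],
    [0,0,0],
  ],
  turn=[-0.7,-0.7,-0.7,-0.7,-0.7,-0.7,-0.7,-0.7,-0.7,-0.7,-0.7,0],
)

```text
time: 18.7
ee_pos: [0.6077, -0.1282, 0.0403]
eef_rot: [0.729, 0.684, -0.001, -0.0]
ft_force: [-6.2, -0.7, 7.0]
width: 0.0136
grip_force: 40.0
```

```bash
python3 - <<'E'
from h import *
s=read_state();x,y=s["eef_rot"][:2];print(s["joint_positions"][6],s["ee_pos"],np.arctan2(y*y-x*x,2*x*y)-np.pi,s["ft_force"],s["torque"])
E
```

```text
-0.10096397318946024 [ 0.60770361 -0.12819381  0.04031326] -3.204629019546421 [-6.19106236 -0.70869489  6.95583808] [-0.2556104   1.359306   -0.06056744]
```

Emit:
step_arm(
  delta_pos=[
    [-0.04,-0.02,0],
    [0,0,0],
    [0,0,0],
    [0,0,0],
    [0,0,0],
    [0,0,0],
    [0,0,0],
    [0,0,0],
    [0,0,0],
  ],
  turn=[-0.35,-0.35,-0.35,-0.35,-0.35,-0.35,-0.35,0,0],
)

```text
time: 19.6
ee_pos: [0.6073, -0.1281, 0.0403]
eef_rot: [0.82, 0.572, -0.0, 0.0]
ft_force: [-4.3, 0.6, 4.9]
width: 0.0139
grip_force: 40.6
```

```bash
python3 - <<'E'
from h import *
s=read_state();x,y=s["eef_rot"][:2];print(s["joint_positions"][6],s["ee_pos"],np.arctan2(y*y-x*x,2*x*y)-np.pi,s["ft_force"],s["torque"])
E
```

```text
-0.3672275411377476 [ 0.60731031 -0.12811909  0.04032394] -3.493392753277555 [-4.29216453  0.55645711  4.88596043] [-0.13972072  0.84042779  0.79607845]
```

Emit:
step_arm(
  delta_pos=[
    [0,0,0],
    [0,0,0],
    [0,0,0],
    [0,0,0],
    [0,0,0.8],
    [0,0,0.9],
    [0,0,0.9],
    [0,0,0.9],
    [-0.36,-0.5,0.9],
    [-0.36,-0.5,0.3],
    [0,-0.5,0],
    [0,0,0],
  ],
  turn=[0,0,0,0,0,0,0,0,0,0,0,0],
  grip=0.5,
)

```text
time: 20.8
ee_pos: [0.5887, -0.1686, 0.1561]
eef_rot: [0.821, 0.57, -0.001, 0.0]
ft_force: [-0.8, 0.4, 0.2]
width: 0.0431
grip_force: 0.0
```

Emit:
step_arm(
  delta_pos=[
    [0,0,0],
    [0,0,0],
  ],
  turn=[0,0],
)

```text
time: 21.0
ee_pos: [0.5895, -0.1646, 0.1562]
eef_rot: [0.82, 0.572, -0.0, -0.001]
ft_force: [-0.0, 0.2, -0.5]
width: 0.0437
grip_force: 0.0
```

```bash
python3 - <<'E'
from h import *
c=snap("wrist","w5");print(read_state()["ee_pos"],read_state()["ft_force"])
q=[.5224,-.0971,-.319]
print([np.round(pix(c,board(q,b)),0) for b in[(-.038,.1,.018),(.0295,.1,.032),(.092,0,.064)]])
E
```

```text
[ 0.58955232 -0.16456633  0.15638612] [ 0.51282121  1.08808579 -0.35205485]
[array([103.,  19.]), array([188.,  11.]), array([280., 154.])]
```

View pics/w5.png

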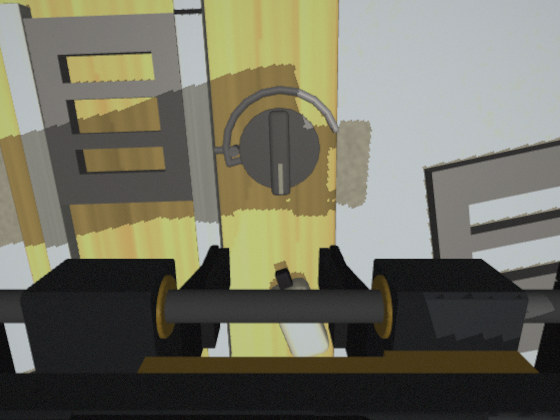

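The wrist view shows the bar's mark at the -y end, (281,180), and the hook round the bolt at (232,153). The cam looks locked. Next I'll check its angle in numbers and the plate's edge from above.

Emit:
step_arm(
  delta_pos=[
    [-0.51,0.71,0],
    [-0.51,0.71,0],
    [-0.51,0.71,0],
    [-0.51,0.71,0],
    [-0.51,0.71,0],
    [-0.51,0.71,0],
    [-0.51,0.71,0],
    [0,0,0],
    [0,0,0],
    [0,0,0],
  ],
  turn=[0.3,0,0,0,0,0,0,0,0,0],
)

```text
time: 22.05
ee_pos: [0.5007, -0.0418, 0.1572]
eef_rot: [0.81, 0.586, 0.0, 0.0]
ft_force: [0.2, -0.3, 0.6]
width: 0.0441
grip_force: 0.0
```

```bash
python3 - <<'E'
from h import *
q=[.5224,-.0971,-.319];k,s=np.cos(q[2]),np.sin(q[2])
w=dict(np.load("pics/w5.npz"));d=(atz(w,281,193,.064)-atz(w,280,113,.064))[:2];print("bar angle from board -y (cw short +):",np.arctan2(d[1],d[0])-(q[2]-np.pi/2))
c=snap("wrist","w6");print(read_state()["ee_pos"])
g=cv2.cvtColor(c["image"],cv2.COLOR_RGB2GRAY).astype(float)
u,v=map(int,pix(c,board(q,(-.038,.1,.018))));t=int(pix(c,board(q,(.0295,.1,.032)))[0]);print(u,v,t)
for x in(u-50,u-25,u,u+25,u+45):print(x,v-8,g[v-8:v+10,x].round())
print("tick",g[v-8:v+10,t].round())
for r in np.arange(v-3,v+4,.5):
  f=lambda z,x:(lambda d:(-s*d[0]+k*d[1]).round(4))(atz(c,x,r,z)[:2]-q[:2])
  print(r,f(.018,u),f(.03,u),f(.032,t))
cv2.imwrite("pics/w6c.png",cv2.resize(cv2.imread("pics/w6.png")[max(0,v-60):v+60,u-100:u+100],(800,480),interpolation=cv2.INTER_CUBIC))
E
```

```text
bar angle from board -y (cw short +): -0.014839315919192853
[ 0.50071817 -0.0418969   0.1571423 ]
272 133 358
222 125 [119. 120. 120. 118. 118. 120. 102.  42.  37.  61.  76.  80.  82.  81.
  80.  81.  82.  81.]
247 125 [124. 125. 125. 124. 125. 120.  99.  41.  38.  61.  77.  82.  82.  83.
  81.  83.  83.  81.]
272 125 [119. 118. 117. 117. 117. 118. 101.  41.  37.  64.  76.  84.  82.  80.
  83.  82.  83.  81.]
297 125 [118. 115. 115. 115. 114. 115.  99.  40.  35.  60.  77.  84.  81.  83.
  82.  82.  83.  83.]
317 125 [132. 120. 119. 120. 117. 119. 101.  41.  39.  60.  78.  84.  84.  83.
  81.  84.  83.  84.]
tick [183. 151. 143. 143. 143. 142. 144. 133.  93.  28.  31.  41. 102. 141.
 143. 143. 142. 142.]
130.0 0.1024 0.1033 0.1036
130.5 0.102 0.1029 0.1032
131.0 0.1016 0.1025 0.1028
131.5 0.1012 0.1021 0.1024
132.0 0.1008 0.1017 0.102
132.5 0.1004 0.1014 0.1016
133.0 0.1 0.101 0.1013
133.5 0.0996 0.1006 0.1009
134.0 0.0992 0.1002 0.1005
134.5 0.0988 0.0998 0.1001
135.0 0.0984 0.0994 0.0997
135.5 0.098 0.099 0.0993
136.0 0.0976 0.0986 0.099
136.5 0.0972 0.0982 0.0986
```

View pics/w6c.png

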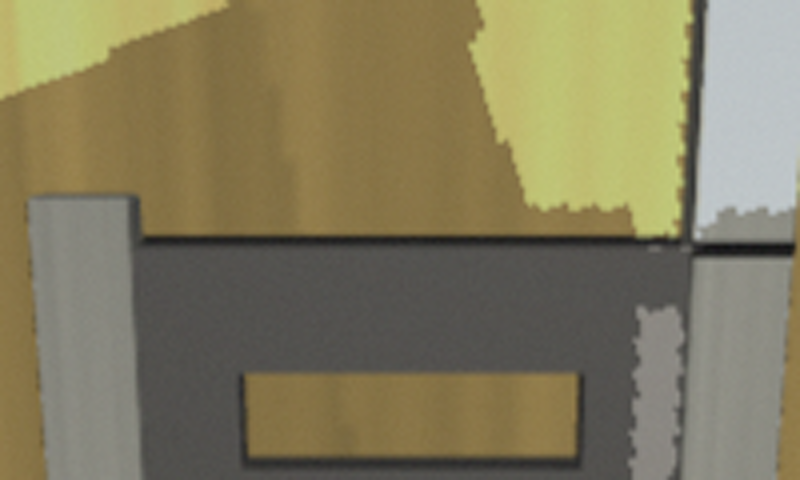

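The jaw and fence both touch the plate with no gaps. The line's far edge shows at crop row 237 and the plate's edge at row 244, so the edge is within about 0.5 mm of the line's middle. The cam is on its stop.

```bash
python3 -c "
from bench import *
print(close_job())"
```

```text
the job is handed in; nothing more can be done
None
```

The job is handed in at about 22 s of the 72 s limit: the plate lies flat and clamped with its edge measured about 0.5 mm from the line's middle, the cam is turned clockwise to its end stop, and the arm touched none of the bystanders.

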